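# Hang the lance holder on the drying stand

## Robot

A 6-joint arm with a two-finger parallel gripper is mounted at the origin on the work surface. World frame = base frame: x ahead of the robot, y to its left, z up, the work surface at z = 0. Lengths are in mm, angles in rad, forces in N, time in s.
With the tool pointing down it reaches from about 325 to 875 mm from the base axis. Payload 4.4 kg.
Tool frame: the origin (TCP) lies at the very end of the fingers, on their centre line; the grasp point (between the pads) lies 19 mm behind it; z points along the fingers, y is the line along which they close (so a half turn about z gives the same grasp; the last joint's range is limited). The gripper opens to 85 mm and grips with 20 to 120 N. Pads are 22 mm wide; open, the fingers measure 114 mm over their backs; the gripper's body (76 mm by 85 mm) begins 54 mm behind the grasp point. The pads swing forward as they close: fully open they stand 13 mm farther back than shut.
Start: joints at [-1.433, 0.207, 1.542, -0, 1.393, -0.15], TCP at [163.749, -551.193, 231.282] pointing down, gripper open.
Joint ranges: [-2.73, 2.73], [-0.86, 2.22], [0.23, 2.46], [-1.11, 4.25], [0.08, 2.63], [-2.82, 2.82]. Speed limits (rad/s): [2.79, 2.79, 3.14, 3.14, 3.14, 3.14].

## Interface

Orientations are given as a unit quaternion [w, x, y, z].
In Python, from cell import r gives the robot as it stands.
- The arm moves only by the tool play_rows, never from a script. Its arguments are lists of equal length, an entry for each row: "dp": the shift along the tool's x, y, z in m, a list of three; "roll": the turn about the tool's z in degrees; "hand": the finger opening in m, from 0 to 0.0854. In form: {"dp": [[x, y, z], ...], "roll": [roll, ...], "hand": [hand, ...]}. A call has 1 to 20 rows; each row shifts and turns the commanded pose from where the row before left it, along the tool's axes as they then stand; what a row does not reach is not made up. A row lasts 1/12 s, in which the tool goes at most 41.7 mm and 7.16 degrees, less where a joint would pass 70% of its speed; a pose out of reach is approached as far as the arm can. A call with a gripper value outside its range is refused whole. The fingers move at their own pace and stop on an object; "force" is the grip in N (left out, the last holds). Time passes only in rows, so rows that do not move let the fingers close. It gives the time, the measured TCP pose, the force, the opening and the grip force at its end, in the units of the state.
- r.sense(): the state, without advancing time (a new reading comes with each control period).
- r.camera(name): name is "scene" or "top" or "wrist"; returns the picture (420x560x3 uint8, red, green, blue); there is no depth.
- r.camera_model(name): a dict with "intrinsics" (3x3 intrinsics, pixels), "R" (3x3) and "t" (3): a world point X has camera coordinates R X + t; the wrist camera has in their place "hand_eye" (4x4, takes a point from camera to tool coordinates, whose origin is the TCP and whose axes are the flange's). Camera axes: x right, y down, z forward; pixel columns grow to the right and rows downward; lengths in mm; the calibration is good to about 2 mm. A picture is of the moment at which its call begins: read the wrist's pose just before it. camera_model takes no time and is no camera call.
- r.hand_in(): hands the job in; it is judged then, once.
The state is a dict: "time": time; "joint_positions": joint angles; "qvel": joint speeds; "joint_efforts": joint torques, N m; "position": TCP position; "orientation": TCP orientation; "force": force on the tool from outside, world axes, zero at the start; "ft_torque": the same for the moment, N m; "width": finger opening in mm; "finger_force": force on a finger pad.
Only numpy, scipy, OpenCV 4.12 (cv2) and the standard library are available. Lean on these libraries where they do the work, as an engineer would, in place of code of your own. Each camera call takes 0.05 s, during which the arm holds its last target. There are 200 camera calls.

## Task

Pick the blue lance holder up by its orange grip and hang it on the wooden drying stand, both holes of its flange over the two white pins and the lance tray on the side towards the robot. The pin bar is clamped by hand, so find the pins by light touch without leaning hard on them, keep hold until the flange lies fully home on the bar, then let go. Leave the three painted knights and the paint pot as they stand.

Things in the scene. Friction and masses are not known exactly. Their poses are not given: they have to be found in the camera images.
- holder: Stiff blue metal lance holder, about 0.3 kg, standing upright on the table. Origin on its underside; x to its back, y across, z up. Tray x -45 to +30 mm, 160 mm wide (y), 18 mm high, three red-yellow toy lances fixed in it. Back plate 6 mm thick (x 24 to 30 mm), 160 mm wide, from the underside up to the flange, which runs back from its top at z 80 mm.
- holder_grip (a point): Middle of the top edge of the holder's orange upright grip plate (holder x 22, y 0, z 122 mm); holder's axes. The plate is 14 mm thick in y, 44 mm long in x, and rises 42 mm above the flange's top; an orange web runs below it in front of the back plate. Grasp from above, fingers closing along holder y.
- holder_seat (a point): Point on the flange's underside midway between its two holes (holder x 52, y 0, z 74 mm); holder's axes. Flange: level, 6 mm thick, holder x 24 to 74 mm, 160 mm wide, two round through holes of 10 mm diameter at y -50 and +50 mm from this point. When hung it is midway between the pins at the height of stand_top.
- stand: Fixed wooden drying stand, base 100 x 240 x 12 mm, two posts and a 40 mm deep, 240 mm long beam. Origin: centre of its underside on the table; y along the beam, z up, -x is its front, towards the robot. A black metal pin bar lies on the beam. Pressing holder and stand together with more than 35 N is too hard.
- stand_top (a point): Middle of the stand at the height of the pin bar's top, 150 mm over the table; stand's axes. The bar (40 x 216 x 8 mm, a 7 mm high thumbscrew 100 mm either side of its middle) is clamped tight by hand, differently each time: its middle lies up to 13 mm to either side of this point along stand y; no listed pose tells where. The hung flange rests on it.
- stand_pins (a point): Point 18 mm above stand_top, at pin-top height; stand's axes. Two rigid upright white pins stand on the bar 50 mm either side of the bar's (not this point's) middle, at stand x = 0: 8 mm diameter, 18 mm tall, last 2.5 mm tapering to 6.6 mm. They stand 12 mm out of the hung flange, so open the fingers only to about 40 mm there.
- knight_green: Loose bystander: green and yellow toy knight on horseback on a green base 60 x 30 x 5 mm, 68 mm tall. Origin: centre of the base's underside, faces its -x
- knight_red: Loose bystander: red and cream toy knight on horseback, same size and axes
- knight_black: Loose bystander: black and cream toy knight on horseback, same size and axes
- paint_pot: Loose bystander: closed red paint pot with white cap, 38 mm in diameter, 50 mm tall. Origin: centre of its underside

How it is judged (in metres and radians):
On the way, in this order (a step that is already met when the one before it is completed fails the run):
1. the holder is lifted clear of the table in the fingers (height (world z) of holder above 0.03 m and contact force between the fingers and holder above 2 N), for 0.2 s.
2. the holder, still held by the fingers, is fully home on the pins (flange within 3 mm of the bar) (z of holder_seat in the frame of stand_top between -0.003 and 0.003 m and x of holder_seat in the frame of stand_top between -0.004 and 0.004 m and y of holder_seat in the frame of stand_top between -0.017 and 0.017 m and contact force between the fingers and holder above 1 N), for 0.1 s.
At the end, for the whole second after the job is handed in: The holder hangs at rest on both pins, tray on the robot's side: flange underside within 3 mm of the bar's top, its middle within 4 mm of the pin line and within 17 mm of the stand's middle along the beam, upright within 0.08 rad and in line with the beam within 0.06 rad, released (z of holder_seat in the frame of stand_top between -0.003 and 0.003 m and x of holder_seat in the frame of stand_top between -0.004 and 0.004 m and y of holder_seat in the frame of stand_top between -0.017 and 0.017 m and x of holder in the frame of stand below -0.03 m and angle between holder's own z axis and vertical below 0.08 rad and angle between the y axis of holder and the y axis of stand, either way round below 0.06 rad and linear speed of holder below 0.02 m/s); the robot touches nothing.
It fails at once if the holder is pressed on the stand with more than 35 N (contact force between holder and stand above 35 N).
It fails at once if a knight or the paint pot is moved more than 20 mm or tipped (distance of any of knight_green, knight_red, knight_black, paint_pot from where it was at the start of the episode above 0.02 m or angle between any of knight_green, knight_red, knight_black, paint_pot's own z axis and vertical above 0.4 rad).
It also fails if it takes over 72 s, if anything falls off the work surface, if the arm or the gripper's body presses on something with over 40 N, if the wrist force passes 120 N, or if a joint passes its speed limit or range.

## Working session

There is one attempt and no reset: what is moved stays moved. The work goes in short steps, Python scripts to look and compute and a tool call to move; the robot and the scene stay as the last step left them, time stands still between calls to the robot, and variables do not carry over. Pictures are saved under pics/ and viewed, at most 10 in all, crops included, and the job is handed in when it is done.

Besides the shell and the picture viewer there is one more tool, called after "Request:" as name([rows], argument=value, ...), one row to a line, values as JSON. play_rows: Moves the arm, as the interface text tells. Its arguments: {"type":"object","properties":{"dp":{"type":"array"},"roll":{"type":"array"},"hand":{"type":"array"},"force":{"type":"number"}},"required":["dp","roll","hand"]}

```bash
mkdir -p pics; python3 - <<'E'
from cell import r
import cv2,numpy as np
for n in("scene","top"):
    im=r.camera(n);cv2.imwrite(f"pics/{n}0.png",im[:,:,::-1])
    m=r.camera_model(n);print(n,{k:np.round(v,3).tolist() for k,v in m.items()})
print(r.camera_model("wrist"));s=r.sense();print(s)
E
```

```text
scene {'intrinsics': [[450.369, 0.0, 283.51], [0.0, 450.369, 205.703], [0.0, 0.0, 1.0]], 'R': [[-0.641, 0.767, 0.018], [0.467, 0.409, -0.784], [-0.609, -0.495, -0.62]], 't': [341.847, -139.953, 1376.884]}
top {'intrinsics': [[496.508, 0.0, 280.683], [0.0, 496.508, 204.329], [0.0, 0.0, 1.0]], 'R': [[-0.028, -1.0, -0.004], [-0.985, 0.028, -0.168], [0.168, -0.001, -0.986]], 't': [8.369, 515.502, 965.602]}
{'intrinsics': array([[321.37018893,   0.        , 276.26467382],
       [  0.        , 321.37018893, 214.80062609],
       [  0.        ,   0.        ,   1.        ]]), 'hand_eye': array([[-4.85159791e-04, -9.65926158e-01, -2.58817352e-01,
         6.48955272e+01],
       [ 9.99999603e-01, -2.75050716e-04, -8.48014693e-04,
         4.89542407e-01],
       [ 7.47931677e-04, -2.58817660e-01,  9.65925908e-01,
        -1.42074840e+02],
       [ 0.00000000e+00,  0.00000000e+00,  0.00000000e+00,
         1.00000000e+00]])}
{'time': 0.1, 'joint_positions': array([-1.43248526e+00,  2.07379743e-01,  1.54281586e+00, -2.46279595e-05,
        1.39352666e+00, -1.50487691e-01]), 'qvel': array([-0.00065367, -0.00093583, -0.00380286, -0.00136412, -0.00078219,
       -0.00055283]), 'joint_efforts': array([-7.99680111e-04, -3.84091616e+01, -2.92548877e+01, -3.44528335e-04,
        4.90694292e-03, -1.02578733e-05]), 'position': array([ 163.65221296, -550.49510209,  230.21410127]), 'orientation': array([-1.06486165e-03,  9.89591637e-01,  1.43900164e-01, -5.63561954e-06]), 'force': array([-0.7999377 , -0.67801965, -0.66825072]), 'ft_torque': array([ 0.00048386,  0.020264  , -0.04468561]), 'finger_force': 0.0, 'width': 85.76783079265351}
```

View pics/scene0.png

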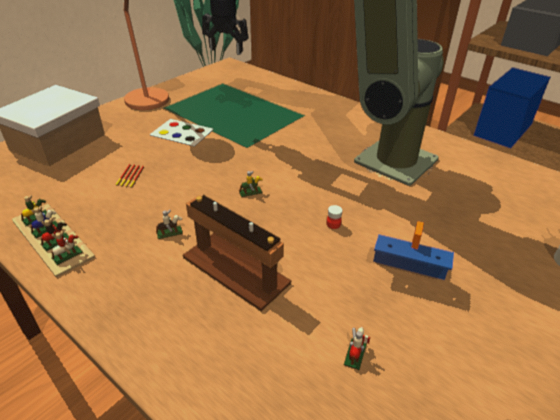

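View pics/top0.png

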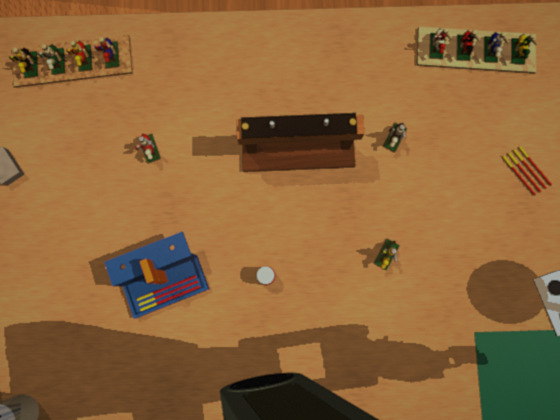

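The scene view shows the holder (flange holes near top-view px (123,267) and (172,248), orange grip (150,270)). The stand has white pins at (272,125) and (326,122) and thumbscrews at (245,126) and (353,122). The paint pot is at (265,275), red knight (149,148), black knight (396,136) and green knight (387,254).

```bash
cat > h.py <<'E'
import cv2,numpy as np
from cell import r
def ray(m,uv,z):
    K,R,t=m["intrinsics"],m["R"],np.ravel(m["t"])
    d=R.T@np.linalg.solve(K,[uv[0],uv[1],1]);c=-R.T@t
    return c+d*(z-c[2])/d[2]
def wristmodel(s):
    from scipy.spatial.transform import Rotation as Q
    m=r.camera_model("wrist");w,x,y,z=s["orientation"]
    T=np.eye(4);T[:3,:3]=Q.from_quat([x,y,z,w]).as_matrix();T[:3,3]=s["position"]
    W=np.linalg.inv(T@m["hand_eye"])
    return dict(intrinsics=m["intrinsics"],R=W[:3,:3],t=W[:3,3])
def blobs(mask,amin=4):
    n,l,st,c=cv2.connectedComponentsWithStats(mask.astype(np.uint8))
    return [(c[i],st[i]) for i in range(1,n) if st[i][4]>=amin]
E
python3 - <<'E'
from h import *
im=cv2.imread("pics/top0.png");m=r.camera_model("top");hsv=cv2.cvtColor(im,cv2.COLOR_BGR2HSV)
H,S,V=[hsv[:,:,i].astype(int) for i in range(3)]
win=lambda a,u0,u1,v0,v1:(lambda z:(z.__setitem__((slice(v0,v1),slice(u0,u1)),a[v0:v1,u0:u1]),z)[1])(np.zeros_like(a))
for nm,mk,z in(("pin",win((S<90)&(V>90),262,336,112,132),168),("screw",win((S>120)&(V>100)&(H<28),239,359,116,131),157),("grip",win((S>200)&(V>150)&(H>5)&(H<18),135,165,258,290),122)):
    for c,st in blobs(mk): print(nm,c.round(1),st,ray(m,c,z).round(1))
bl=win((H>100)&(H<130)&(S>100),95,215,230,320)
cn=max(cv2.findContours(bl.astype(np.uint8),cv2.RETR_CCOMP,cv2.CHAIN_APPROX_NONE)[0],key=len)
for c,st in blobs(win(~bl,110,185,240,275),3):
    print("hole",c.round(1),st,ray(m,c,80).round(1))
big=cv2.resize(np.hstack([im[225:325,95:215],im[100:200,235:365]]),None,fx=3,fy=3,interpolation=cv2.INTER_CUBIC);cv2.imwrite("pics/c0.png",big)
E
```

```text
pin [326.1 120.8] [324 119   5   5  18] [647.  -93.6 168. ]
pin [271.7 123.2] [270 121   5   6  20] [645.4   6.  168. ]
screw [246.1 119.6] [239 116  28  15  56] [657.4  53.5 157. ]
screw [354.9 121.8] [350 116   9  15  72] [ 647.4 -148.   157. ]
screw [244.8 125.6] [242 123   7   6  35] [646.   56.1 157. ]
grip [145.9 269.8] [141 260  12  23 106] [387.6 244.2 122. ]
hole [126.9 246.2] [110 240  51  20 522] [435.9 293.2  80. ]
hole [171.6 247.1] [169 244   6   7  35] [431.7 206.8  80. ]
hole [149.8 267.4] [139 258  28  17 291] [393.8 248.3  80. ]
hole [122.6 266.3] [120 264   6   6  27] [397.5 300.5  80. ]
```

View pics/c0.png

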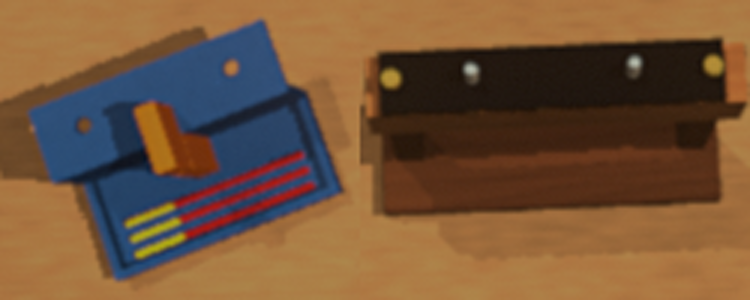

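Top-view results pass the checks: the holes are 99.7 mm apart and the pins 99.6 mm apart. That puts the grip point at about (386, 243) with yaw 0.350, and the pin middle at about (646, -44) with yaw 0.016. I'm moving to above the grip.

Request:
play_rows([
  [0,0,0],
  [0.0236,-0.018,0],
  [0.0236,-0.018,0],
  [0.0236,-0.018,0],
  [0.0236,-0.018,0],
  [0.0236,-0.018,0],
  [0.0236,-0.018,0],
  [0.0236,-0.018,0],
  [0.0236,-0.018,0],
  [0.0236,-0.018,0],
  [0.0236,-0.018,0],
  [0.0236,-0.018,0],
  [0.0236,-0.018,0],
  [0.0236,-0.018,0],
  [0.0236,-0.018,0],
  [0.0236,-0.018,0],
  [0.0236,-0.018,0],
], roll=[-3.5,0,0,0,0,0,0,0,0,0,0,0,0,0,0,0,0], hand=[0.085,0.085,0.085,0.085,0.085,0.085,0.085,0.085,0.085,0.085,0.085,0.085,0.085,0.085,0.085,0.085,0.085])

```text
time: 1.52
position: [420.0, -149.6, 230.9]
orientation: [-0.0, 0.985, 0.174, -0.0]
force: [0.1, 0.1, 0.2]
width: 85.3
finger_force: 0.0
```

Request:
play_rows([
  [0.0065,-0.0238,0],
  [0.0065,-0.0238,0],
  [0.0065,-0.0238,0],
  [0.0065,-0.0238,0],
  [0.0065,-0.0238,0],
  [0.0065,-0.0238,0],
  [0.0065,-0.0238,0],
  [0.0065,-0.0238,0],
  [0.0065,-0.0238,0],
  [0.0065,-0.0238,0],
  [0.0065,-0.0238,0],
  [0.0065,-0.0238,0],
  [0.0065,-0.0238,0],
  [0.0065,-0.0238,0],
  [0.0065,-0.0238,0],
  [0.0065,-0.0238,0],
  [0,0,0],
  [0,0,0],
  [0,0,0],
], roll=[0,0,0,0,0,0,0,0,0,0,0,0,0,0,0,0,0,0,0], hand=[0.085,0.085,0.085,0.085,0.085,0.085,0.085,0.085,0.085,0.085,0.085,0.085,0.085,0.085,0.085,0.085,0.085,0.085,0.085])

```text
time: 3.1
position: [386.5, 241.7, 230.8]
orientation: [0.0, 0.985, 0.174, -0.001]
force: [-0.4, 0.4, 0.3]
width: 85.2
finger_force: 0.0
```

```bash
python3 - <<'E'
from h import *
s=r.sense();im=r.camera("wrist")[:,:,::-1].copy();cv2.imwrite("pics/w0.png",im);m=wristmodel(s)
hsv=cv2.cvtColor(im,cv2.COLOR_BGR2HSV);H,S,V=[hsv[:,:,i].astype(int) for i in range(3)]
bl=(H>100)&(H<130)&(S>100)
for c,st in blobs(~bl,60):
    if st[4]<6000: print("nonblue",c.round(1),st,ray(m,c,80).round(1))
for c,st in blobs((S>190)&(V>120)&(H>3)&(H<20),100): print("or",c.round(1),st,ray(m,c,122).round(1))
print(s["position"],s["orientation"])
E
```

```text
nonblue [218.9 167.9] [214 162  11  12 101] [397.3 300.8  80. ]
nonblue [327.6 167.5] [322 162  12  12 119] [431.4 208.2  80. ]
nonblue [273.3 217.8] [ 218  177  113   62 3100] [370.  238.4  80. ]
or [272.3 208.2] [263 184  20  53 729] [388.4 245.5 122. ]
[386.54125485 241.72983482 230.80762575] [ 3.81536396e-04  9.84699219e-01  1.74261304e-01 -5.48212008e-04]
```

View pics/w0.png

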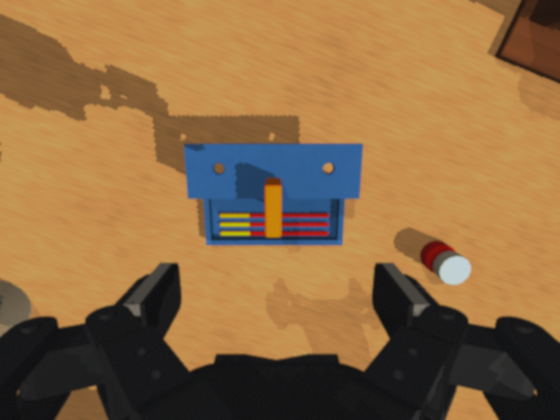

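The wrist view agrees to about 1 mm: the holes are at px (219,168) and (328,168), with the orange grip at (273,208) between the open fingers. Descending and gripping.

Request:
play_rows([
  [0.0005,-0.0025,0],
  [0,0,0.014],
  [0,0,0.014],
  [0,0,0.014],
  [0,0,0.014],
  [0,0,0.014],
  [0,0,0.014],
  [0,0,0.014],
  [0,0,0.014],
  [0,0,0.014],
  [0,0,0.014],
  [0,0,0.003],
  [0,0,0],
  [0,0,0],
], roll=[0,0,0,0,0,0,0,0,0,0,0,0,0,0], hand=[0.085,0.085,0.085,0.085,0.085,0.085,0.085,0.085,0.085,0.085,0.085,0.085,0.085,0.085])

```text
time: 4.32
position: [387.0, 244.4, 88.7]
orientation: [-0.0, 0.985, 0.174, 0.0]
force: [-0.0, 0.4, -0.0]
width: 84.7
finger_force: 0.0
```

Request:
play_rows([
  [0,0,0],
  [0,0,0],
  [0,0,0],
  [0,0,0],
  [0,0,0],
  [0,0,0],
  [0,0,0],
  [0,0,0],
  [0,0,0],
  [0,0,0],
  [0,0,0],
  [0,0,0],
], roll=[0,0,0,0,0,0,0,0,0,0,0,0], hand=[0.04,0.02,0.005,0.005,0.005,0.005,0.005,0.005,0.005,0.005,0.005,0.005], force=60)

```text
time: 5.32
position: [387.0, 244.9, 88.6]
orientation: [-0.0, 0.985, 0.174, 0.001]
force: [1.5, -0.1, 3.1]
width: 13.6
finger_force: 59.2
```

Request:
play_rows([
  [0,0,-0.005],
  [0,0,-0.01],
  [0,0,-0.015],
  [0,0,-0.015],
  [0,0,-0.015],
  [0,0,-0.015],
  [0,0,-0.015],
  [0,0,-0.015],
  [0,0,-0.015],
  [0,0,-0.01],
  [0,0,0],
  [0,0,0],
  [0,0,0],
], roll=[0,0,0,0,0,0,0,0,0,0,0,0,0], hand=[0.005,0.005,0.005,0.005,0.005,0.005,0.005,0.005,0.005,0.005,0.005,0.005,0.005])

```text
time: 6.4
position: [385.6, 244.3, 217.2]
orientation: [0.0, 0.985, 0.174, -0.001]
force: [0.0, 0.6, -2.3]
width: 13.2
finger_force: 58.6
```

```bash
python3 - <<'E'
from h import *
s=r.sense();im=r.camera("wrist")[:,:,::-1].copy();cv2.imwrite("pics/w1.png",im);m=wristmodel(s)
hsv=cv2.cvtColor(im,cv2.COLOR_BGR2HSV);H,S,V=[hsv[:,:,i].astype(int) for i in range(3)]
bl=(H>100)&(H<130)&(S>100)
print(s["position"],s["orientation"],s["force"])
for c,st in blobs(~bl,60):
    if st[4]<6000: p=ray(m,c,s["position"][2]-8.6);print("nonblue",c.round(1),st,p.round(1),(p-s["position"]).round(1))
E
```

```text
[385.64648614 244.30874622 217.23820297] [ 2.44063029e-04  9.84737314e-01  1.74043407e-01 -1.12039515e-03] [ 0.0169324   0.62138781 -2.34741518]
nonblue [174.6 203.4] [165 195  20  17 290] [397.4 300.3 208.6] [11.7 56.  -8.6]
nonblue [377.9 203.4] [368 195  20  17 288] [430.8 208.5 208.6] [ 45.2 -35.8  -8.6]
```

View pics/w1.png

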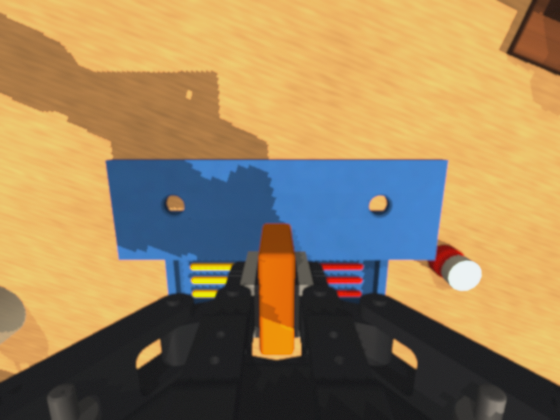

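Width 13.6 mm, holder lifted, holes visible at px (175,203) and (378,203). In the tool frame the seat lies at about (29.5–30, 0.3) mm and yaw holds. Moving to in front of the stand.

Request:
play_rows([
  [0,0,0],
  [0,0,0],
  [0,0,0],
  [0,0,0],
  [0.005,0.01,-0.001],
  [0.0104,0.0194,-0.0012],
  [0.0104,0.0194,-0.0012],
  [0.0104,0.0194,-0.0012],
  [0.0104,0.0194,-0.0012],
  [0.0104,0.0194,-0.0012],
  [0.0104,0.0194,-0.0012],
  [0.0104,0.0194,-0.0012],
  [0.0104,0.0194,-0.0012],
  [0.0104,0.0194,-0.0012],
  [0.0104,0.0194,-0.0012],
  [0.0104,0.0194,-0.0012],
  [0.0104,0.0194,-0.0012],
  [0.0104,0.0194,-0.0012],
  [0.0104,0.0194,-0.0012],
  [0.005,0.0094,0],
], roll=[4.78,4.78,4.78,4.78,0,0,0,0,0,0,0,0,0,0,0,0,0,0,0,0], hand=[0.005,0.005,0.005,0.005,0.005,0.005,0.005,0.005,0.005,0.005,0.005,0.005,0.005,0.005,0.005,0.005,0.005,0.005,0.005,0.005])

```text
time: 8.12
position: [547.5, -46.9, 235.5]
orientation: [0.001, 1.0, 0.008, -0.0]
force: [-0.6, -0.4, -2.3]
width: 13.2
finger_force: 58.8
```

Request:
play_rows([
  [0,0,0],
  [0,0,0],
  [0,0,0],
  [0,0,0],
], roll=[0,0,0,0], hand=[0.005,0.005,0.005,0.005])

```text
time: 8.45
position: [546.0, -42.6, 235.7]
orientation: [-0.0, 1.0, 0.009, -0.001]
force: [-0.1, -0.1, -3.2]
width: 12.8
finger_force: 58.8
```

```bash
python3 - <<'E'
from h import *
s=r.sense();im=r.camera("wrist")[:,:,::-1].copy();cv2.imwrite("pics/w2.png",im);m=wristmodel(s)
hsv=cv2.cvtColor(im,cv2.COLOR_BGR2HSV);H,S,V=[hsv[:,:,i].astype(int) for i in range(3)]
bl=(H>100)&(H<130)&(S>100)
print(s["position"],s["orientation"],s["force"])
for c,st in blobs(~bl,60):
    if st[4]<6000: p=ray(m,c,s["position"][2]-8.6);print("nonblue",c.round(1),st,p.round(1),(p-s["position"]).round(1))
mk=(S<60)&(V>110);mk[200:]=0
for c,st in blobs(mk,20):print("white",c.round(1),st,ray(m,c,168).round(1))
E
```

```text
[546.04434389 -42.6114797  235.70063843] [-3.57623707e-04  9.99960052e-01  8.91373274e-03 -5.58772398e-04] [-0.10461748 -0.10851909 -3.2158756 ]
nonblue [174.7 203.5] [166 195  19  17 269] [575.4   6.3 227.1] [29.4 48.9 -8.6]
nonblue [377.9 203.3] [368 194  20  18 291] [577.3 -91.4 227.1] [ 31.2 -48.7  -8.6]
white [200.1  68.8] [191  60  20  19 254] [645.    4.6 168. ]
white [360.4  69.1] [351  61  19  17 234] [646.5 -91.9 168. ]
white [515.5  77.2] [510  66  15  28 205] [ 643.6 -186.1  168. ]
white [491.7  73.5] [488  70   8   8  41] [ 645.4 -171.3  168. ]
white [487.3  97.1] [484  93   8   9  61] [ 632.  -171.2  168. ]
white [270.1 159.1] [105 159 338   9 345] [591.9 -38.2 168. ]
white [445.1 178.8] [442 160   7  40  48] [ 581.2 -153.   168. ]
```

View pics/w2.png

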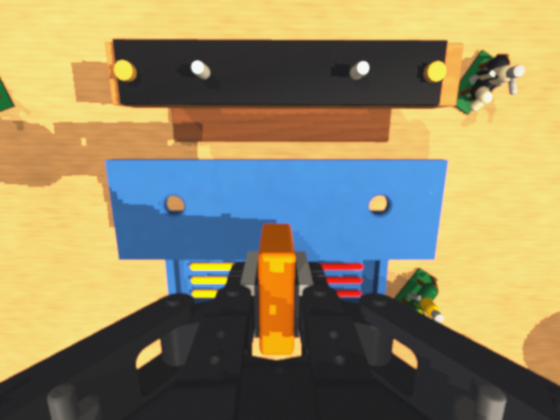

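The pins (top discs about px (197,66) and (363,67)) and the holes (175,203) and (378,203) are both visible. The relative shift is about 71.4 mm forward and -1.1 mm in y, and the top camera agrees. Moving over the pins and stopping 12 mm above them.

Request:
play_rows([
  [0.0037,0.0011,0],
  [0.0077,0.0011,0],
  [0.009,0,0],
  [0.009,0,0],
  [0.009,0,0],
  [0.009,0,0],
  [0.009,0,0],
  [0.008,0,0],
  [0.005,0,0],
  [0.002,0,0],
  [0,0,0],
  [0,0,0.008],
  [0,0,0.008],
  [0,0,0.008],
  [0,0,0.008],
  [0,0,0.006],
  [0,0,0.003],
  [0,0,0],
  [0,0,0],
  [0,0,0],
], roll=[0.2,0,0,0,0,0,0,0,0,0,0,0,0,0,0,0,0,0,0,0], hand=[0.005,0.005,0.005,0.005,0.005,0.005,0.005,0.005,0.005,0.005,0.005,0.005,0.005,0.005,0.005,0.005,0.005,0.005,0.005,0.005])

```text
time: 10.17
position: [618.6, -45.1, 195.6]
orientation: [0.0, 1.0, 0.006, 0.001]
force: [0.9, 0.3, -2.3]
width: 13.1
finger_force: 58.9
```

```bash
python3 - <<'E'
from h import *
s=r.sense();im=r.camera("wrist")[:,:,::-1].copy();sc=r.camera("scene")[:,:,::-1];print(s["position"],s["orientation"],s["force"],s["width"])
a=cv2.resize(im[170:235,145:245],(400,260),interpolation=cv2.INTER_CUBIC);b=cv2.resize(im[170:235,330:430],(400,260),interpolation=cv2.INTER_CUBIC)
c=cv2.resize(sc[170:285,160:337],(800,520)[0:2],interpolation=cv2.INTER_CUBIC)[:330]
cv2.imwrite("pics/w3.png",np.vstack([np.hstack([a,b]),c]))
E
```

```text
[618.64625744 -45.1318569  195.62224477] [1.23766970e-04 9.99979663e-01 6.35419549e-03 5.31338707e-04] [ 0.90397084  0.25406131 -2.26704378] 13.115296760025526
```

View pics/w3.png

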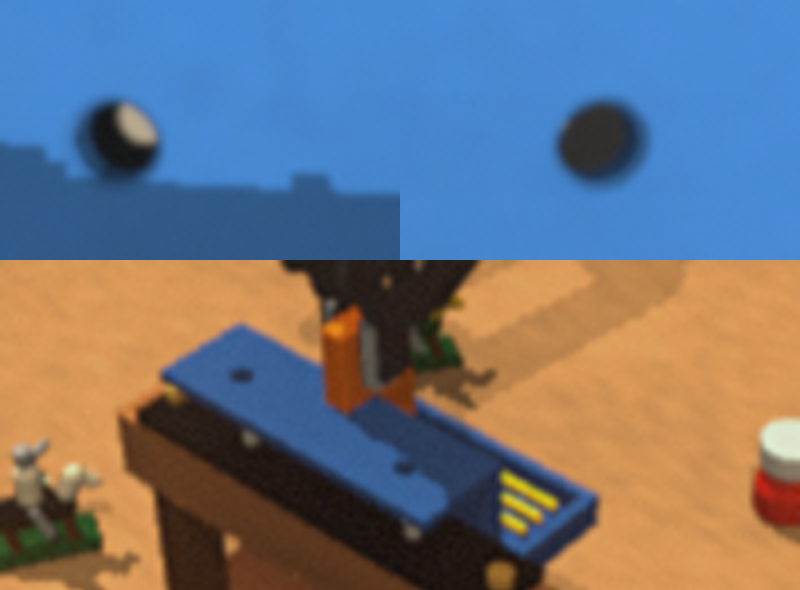

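Through the left hole the white pin shows at wrist px about (180,201), roughly 5 px left of and 4 px below where an aligned pin would be. In the right hole the pin is hidden. So I correct by about -1.8 mm along tool x and -2.7 mm along tool y.

Request:
play_rows([
  [-0.0009,-0.0013,0],
  [-0.0009,-0.0014,0],
  [0,0,0.0015],
  [0,0,0.0015],
  [0,0,0],
  [0,0,0],
  [0,0,0],
  [0,0,0],
], roll=[0,0,0,0,0,0,0,0], hand=[0.005,0.005,0.005,0.005,0.005,0.005,0.005,0.005])

```text
time: 10.93
position: [616.5, -42.4, 192.1]
orientation: [0.0, 1.0, 0.006, 0.0]
force: [-0.3, 0.2, -1.9]
width: 13.1
finger_force: 58.8
```

```bash
python3 - <<'E'
from h import *
s=r.sense();im=r.camera("wrist")[:,:,::-1].copy();print(s["position"],s["orientation"],s["force"],s["width"])
a=cv2.resize(im[180:225,150:200],(400,360),interpolation=cv2.INTER_CUBIC);b=cv2.resize(im[180:225,353:403],(400,360),interpolation=cv2.INTER_CUBIC)
cv2.imwrite("pics/w4.png",np.hstack([a,b]))
E
```

```text
[616.45610671 -42.38971286 192.08723432] [2.43398147e-05 9.99979812e-01 6.35409104e-03 3.01237425e-05] [-0.26305175  0.19977073 -1.8812286 ] 13.110729596348694
```

View pics/w4.png

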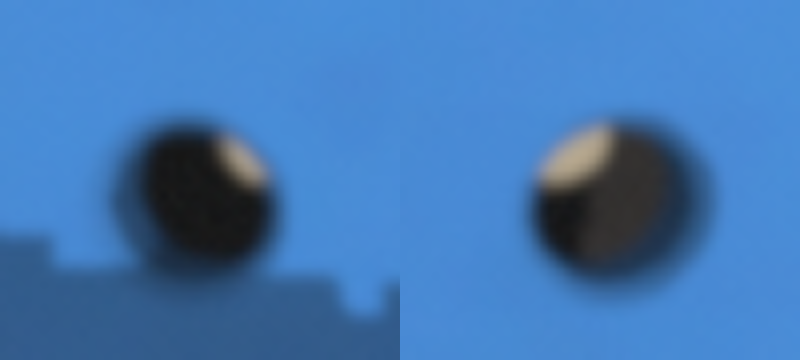

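Both pins now show as slivers through the holes (about px (180,200) left and (375,200) right). The remaining offset is about +1 mm in tool x and y. I'll correct that and descend gently.

Request:
play_rows([
  [0.0009,0.001,0],
  [0,0,0.001],
  [0,0,0.001],
  [0,0,0.001],
  [0,0,0],
  [0,0,0],
  [0,0,0],
], roll=[0,0,0,0,0,0,0], hand=[0.005,0.005,0.005,0.005,0.005,0.005,0.005])

```text
time: 11.57
position: [617.3, -43.3, 189.0]
orientation: [-0.0, 1.0, 0.006, -0.0]
force: [-0.2, -0.1, -2.7]
width: 13.3
finger_force: 58.8
```

```bash
python3 - <<'E'
from h import *
s=r.sense();im=r.camera("wrist")[:,:,::-1].copy();print(s["position"],s["orientation"],s["force"],s["width"])
a=cv2.resize(im[180:225,150:200],(400,360),interpolation=cv2.INTER_CUBIC);b=cv2.resize(im[180:225,353:403],(400,360),interpolation=cv2.INTER_CUBIC)
cv2.imwrite("pics/w5.png",np.hstack([a,b]))
E
```

```text
[617.28865371 -43.32156153 189.03311779] [-1.94611146e-05  9.99979773e-01  6.36005146e-03 -4.77746175e-05] [-0.22350521 -0.13278119 -2.65557486] 13.251345802105178
```

View pics/w5.png

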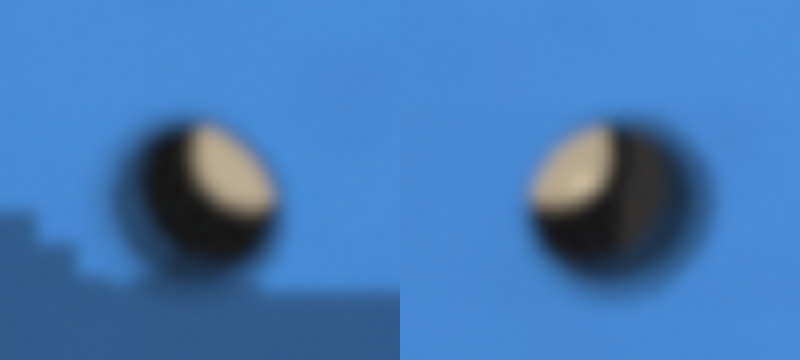

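Both slivers are now mirror-symmetric and at the expected row, so the pins and holes line up. Descending lightly.

Request:
play_rows([
  [0,0,0.001],
  [0,0,0.001],
  [0,0,0.001],
  [0,0,0.001],
  [0,0,0],
], roll=[0,0,0,0,0], hand=[0.005,0.005,0.005,0.005,0.005])

```text
time: 12.03
position: [617.1, -43.3, 184.7]
orientation: [-0.0, 1.0, 0.006, -0.0]
force: [-0.2, -0.2, -3.2]
width: 13.3
finger_force: 58.8
```

Request:
play_rows([
  [0,0,0.001],
  [0,0,0.001],
  [0,0,0],
], roll=[0,0,0], hand=[0.005,0.005,0.005])

```text
time: 12.28
position: [617.2, -43.3, 182.8]
orientation: [-0.0, 1.0, 0.006, -0.0]
force: [0.0, 0.6, -2.5]
width: 13.0
finger_force: 58.8
```

Request:
play_rows([
  [0,0,0.001],
  [0,0,0.001],
  [0,0,0],
], roll=[0,0,0], hand=[0.005,0.005,0.005])

```text
time: 12.53
position: [617.2, -43.3, 180.8]
orientation: [-0.0, 1.0, 0.006, -0.0]
force: [0.2, -0.8, -2.5]
width: 13.4
finger_force: 58.8
```

Request:
play_rows([
  [0,0,0.001],
  [0,0,0],
], roll=[0,0], hand=[0.005,0.005])

```text
time: 12.7
position: [617.2, -43.3, 179.9]
orientation: [-0.0, 1.0, 0.006, -0.0]
force: [0.9, -0.7, -2.8]
width: 13.3
finger_force: 58.8
```

Request:
play_rows([
  [0,0,0.001],
  [0,0,0.001],
  [0,0,0],
], roll=[0,0,0], hand=[0.005,0.005,0.005])

```text
time: 12.95
position: [617.1, -43.3, 177.8]
orientation: [-0.0, 1.0, 0.006, -0.0]
force: [-0.2, 0.0, -2.2]
width: 13.2
finger_force: 58.8
```

Request:
play_rows([
  [0,0,0.001],
  [0,0,0.001],
  [0,0,0],
], roll=[0,0,0], hand=[0.005,0.005,0.005])

```text
time: 13.2
position: [617.1, -43.3, 175.8]
orientation: [-0.0, 1.0, 0.006, -0.0]
force: [-0.2, 0.0, -2.5]
width: 13.1
finger_force: 58.8
```

The flange is on the pins with no side load. Continuing towards home at about TCP z 164.6.

Request:
play_rows([
  [0,0,0.001],
  [0,0,0.001],
  [0,0,0.001],
  [0,0,0.001],
  [0,0,0],
], roll=[0,0,0,0,0], hand=[0.005,0.005,0.005,0.005,0.005])

```text
time: 13.62
position: [617.1, -43.3, 171.7]
orientation: [-0.0, 1.0, 0.006, -0.0]
force: [-1.1, -1.1, -2.9]
width: 12.7
finger_force: 58.8
```

Request:
play_rows([
  [0,0,0.001],
  [0,0,0.001],
  [0,0,0],
], roll=[0,0,0], hand=[0.005,0.005,0.005])

```text
time: 13.87
position: [617.2, -43.3, 169.8]
orientation: [-0.0, 1.0, 0.006, -0.0]
force: [-0.2, -0.7, -2.7]
width: 13.1
finger_force: 58.8
```

Request:
play_rows([
  [0,0,0.001],
  [0,0,0.001],
  [0,0,0],
], roll=[0,0,0], hand=[0.005,0.005,0.005])

```text
time: 14.12
position: [617.1, -43.3, 167.8]
orientation: [-0.0, 1.0, 0.006, -0.0]
force: [-0.0, -0.1, -2.9]
width: 13.4
finger_force: 58.8
```

Request:
play_rows([
  [0,0,0.001],
  [0,0,0.0005],
  [0,0,0],
], roll=[0,0,0], hand=[0.005,0.005,0.005])

```text
time: 14.37
position: [617.2, -43.3, 166.4]
orientation: [-0.0, 1.0, 0.006, -0.0]
force: [0.4, 0.0, -2.0]
width: 13.4
finger_force: 58.8
```

Request:
play_rows([
  [0,0,0.0005],
  [0,0,0.0005],
  [0,0,0],
], roll=[0,0,0], hand=[0.005,0.005,0.005])

```text
time: 14.62
position: [617.3, -43.3, 165.5]
orientation: [-0.0, 1.0, 0.006, -0.0]
force: [-0.2, -0.3, -2.2]
width: 13.0
finger_force: 58.8
```

Request:
play_rows([
  [0,0,0.0005],
  [0,0,0],
], roll=[0,0], hand=[0.005,0.005])

```text
time: 14.78
position: [617.3, -43.3, 165.0]
orientation: [-0.0, 1.0, 0.006, -0.0]
force: [-0.3, -0.8, -2.9]
width: 13.2
finger_force: 58.8
```

Request:
play_rows([
  [0,0,0.0004],
  [0,0,0],
], roll=[0,0], hand=[0.005,0.005])

```text
time: 14.95
position: [617.3, -43.4, 164.7]
orientation: [-0.0, 1.0, 0.006, 0.0]
force: [-0.2, 0.7, -2.5]
width: 13.2
finger_force: 59.0
```

Request:
play_rows([
  [0,0,0.0004],
  [0,0,0],
], roll=[0,0], hand=[0.005,0.005])

```text
time: 15.12
position: [617.4, -43.4, 164.7]
orientation: [0.0, 1.0, 0.006, 0.0]
force: [-0.5, 1.0, 0.0]
width: 13.3
finger_force: 59.2
```

Contact at TCP z 164.7, exactly the expected height, with force rising lightly. I'll hold briefly, open to 38 mm, then rise.

Request:
play_rows([
  [0,0,0.0003],
  [0,0,0],
  [0,0,0],
  [0,0,0],
], roll=[0,0,0,0], hand=[0.005,0.005,0.005,0.005])

```text
time: 15.45
position: [617.4, -43.4, 164.7]
orientation: [0.0, 1.0, 0.006, 0.0]
force: [-3.8, 0.5, 4.0]
width: 12.7
finger_force: 59.6
```

```bash
python3 - <<'E'
from h import *
s=r.sense();im=r.camera("wrist")[:,:,::-1];print(s["position"],s["force"],s["ft_torque"])
hsv=cv2.cvtColor(im,cv2.COLOR_BGR2HSV);mk=(hsv[:,:,1]<90)&(hsv[:,:,2]>110)
for c,st in blobs(mk[150:235],30):print(c+[0,150],st)
E
```

```text
[617.38657324 -43.36288966 164.67078928] [-3.75767562  0.52113017  3.99582024] [ 0.05463697  0.4407679  -0.02251133]
[541.40076336 155.35114504] [528   0  31  16 262]
[556.67346939 171.96938776] [553  13   7  18  98]
[520.92565056 178.30111524] [512  16  19  26 269]
[169.5577342  207.51416122] [156  46  29  24 459]
[383.85286783 206.95760599] [371  46  26  23 401]
[282.81081081 225.18918919] [267  73  26  12  37]
```

Both white pins stand up through the holes (px (170,207) and (384,207)), and the flange is seated with a light load. Releasing.

Request:
play_rows([
  [0,0,0],
  [0,0,0],
  [0,0,0],
  [0,0,0],
  [0,0,0],
  [0,0,0],
  [0,0,0],
  [0,0,0],
], roll=[0,0,0,0,0,0,0,0], hand=[0.018,0.024,0.03,0.038,0.038,0.038,0.038,0.038])

```text
time: 16.17
position: [617.3, -43.3, 163.9]
orientation: [-0.0, 1.0, 0.006, -0.0]
force: [-0.3, -0.7, 0.5]
width: 37.9
finger_force: 0.0
```

Request:
play_rows([
  [0,0,-0.004],
  [0,0,-0.006],
  [0,0,-0.01],
  [0,0,-0.01],
  [0,0,-0.01],
  [0,0,-0.01],
  [0,0,-0.01],
  [0,0,-0.01],
  [0,0,-0.01],
  [0,0,-0.01],
  [0,0,-0.01],
  [0,0,-0.01],
  [0,0,0],
  [0,0,0],
  [0,0,0],
], roll=[0,0,0,0,0,0,0,0,0,0,0,0,0,0,0], hand=[0.038,0.038,0.038,0.038,0.038,0.038,0.038,0.038,0.038,0.038,0.038,0.038,0.038,0.038,0.038])

```text
time: 17.42
position: [617.0, -43.3, 273.5]
orientation: [-0.0, 1.0, 0.006, -0.0]
force: [-0.3, -0.2, -0.8]
width: 38.0
finger_force: 0.0
```

```bash
python3 - <<'E'
from h import *
w=r.camera("wrist")[:,:,::-1];c=r.camera("scene")[:,:,::-1]
cv2.imwrite("pics/end.png",np.hstack([cv2.resize(w,(400,300)),cv2.resize(c[150:300,140:340],(400,300))]))
E
```

```text
(no output)
```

View pics/end.png

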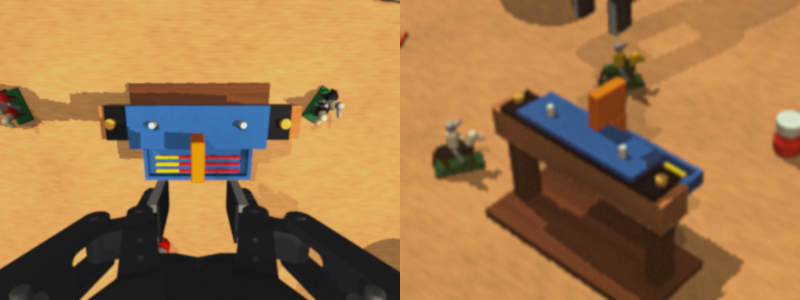

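The holder hangs flat with both pins through the flange (wrist half, px (152,125) and (243,125)) and the tray on the robot's side. The knights and pot in view still stand.

```bash
python3 -c "
from cell import r
print(r.hand_in())"
```

```text
the job is handed in; nothing more can be done
None
```

The holder hangs on both pins with its flange fully home and the tray towards the robot, released and handed in at about 17.5 s; the knights and pot were not touched, and the judge returned no result.

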